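# Plant the last leg of the drone test stand

### The job

The drone test stand has two cranked front legs, and the foot of one still hangs in the air. Wind that leg's crank clockwise, as seen from above, until its foot meets the bench and you feel the crank load clearly rise, so that the foot stands firmly with its springy sole part squeezed but not crushed flat; then let go. Leave the crank of the leg that already stands on the bench alone.

Things in the scene. Friction and masses are not known exactly. Their poses are not given: they have to be found in the camera images.
- stand: Drone test stand: low aluminium plate with a small drone clamped on it. Origin on the bench; own x points away from the robot side. 125 mm towards the robot a cross-beam carries a steel leg at either end, 90 mm left and right of the middle; either may be the raised one. The drone's top is at 0.11 m, below the cranks' grips.
- leg_grip_mid (a point): Middle of the upright black crank grip of the RAISED leg: cylinder 18 mm across, 42 mm high, centre 0.14 m above the bench, 50 mm from the crank axis, 32 mm above the crank arm's top. It spins freely on its pin, so the hand need not turn. This leg's foot hangs 12 to 20 mm up and its 12 mm stem stands 12 mm above the crank hub; on the planted leg the stem is sunk in the hub.
- leg_axis (a point): Fixed point on the raised leg's upright crank axis, level with the grip's middle. Clockwise from above lowers the foot 8 mm per rad: it meets the bench after 1.5 to 2.5 rad. Friction is 4 N at the grip while turning, less at rest; after contact the load at the grip rises about 1 N per mm of sole squeeze (7.7 N per rad). Let go, the crank stays, or runs back until the squeeze is about 4 mm.
- leg_foot (a joint): Squeeze of the springy sole (44 mm disc, 6 N/mm) under the RAISED leg's foot, in m: 0 while it hangs free, growing as it is wound onto the bench, 0.010 when crushed flat. Firmly planted is 0.001 to 0.0085.
- set_leg_crank (a joint): Turn of the crank of the PLANTED leg, in rad: 0 at the start, growing clockwise from above. It is to stay as it is.

How it is judged (in metres and radians):
At the end, for the whole second after the job is handed in: The raised leg's foot stands on the bench with its sole squeezed by 1 to 8.5 mm, at rest and let go; the planted leg's crank is within 0.25 rad of where it was (value of joint leg_foot between 0.001 and 0.0085 m and velocity of joint leg_foot between -0.002 and 0.002 m/s and value of joint set_leg_crank between -0.25 and 0.25 rad); the robot touches nothing.
It fails at once if the raised leg was wound so hard that its sole was crushed (squeezed by more than 9.3 mm) (value of joint leg_foot above 0.0093 m).
It fails at once if the planted leg's crank was turned by more than 0.25 rad (value of joint set_leg_crank above 0.25 rad or value of joint set_leg_crank below -0.25 rad).
It also fails if it takes over 38 s, if anything falls off the work surface, if the arm or the gripper's body presses on something with over 40 N, if the wrist force passes 120 N, or if a joint passes its speed limit or range.

### The arm

A 6-joint arm with a two-finger parallel gripper is mounted at the origin on the work surface; the furniture and walls round the work are solid. World frame = base frame: x ahead of the robot, y to its left, z up, the work surface at z = 0. Lengths are in m, angles in degrees, forces in N, time in s.
With the tool pointing down it reaches from about 0.35 to 0.875 m from the base axis. Payload 4.2 kg.
Tool frame: the origin (TCP) lies midway between the tips of the shut fingers; the grasp point (between the pads) lies 19 mm behind it; z points along the fingers, y is the line along which they close (so a half turn about z gives the same grasp; the last joint's range is limited). The gripper opens to 87 mm and grips with 3 to 60 N. Pads are 19 mm wide; open, the fingers measure 117 mm over their backs; the gripper's body (75 mm by 190 mm) begins 51 mm behind the grasp point.
Start: joints at [-55.657, 22.042, 0.453, 0, -68.411, -14.817], TCP at [0.209, -0.589, 0.223] pointing down, gripper open.
Joint ranges: [-179.83, 179.83], [-69.29, 118.12], [-61.27, 80.66], [-181.25, 117.63], [-171.15, -9.14], [-177.46, 177.46]. Speed limits (degrees/s): [159.86, 159.86, 180, 180, 180, 180].

### API

Orientations are given as a 3x3 rotation matrix whose columns are the frame's x, y, z axes.
In Python, from station import sense, capture, finish_job, silhouettes, landmark_of gives the robot as it stands.
- The arm moves only by the tool step_arm, never from a script. Its arguments are lists of equal length, an entry for each row: "linear": the shift along the tool's x, y, z in mm, a list of three; "delta_rot": the turn, a rotation vector about the tool's x, y, z in rad, a list of three; "grip": the finger opening in mm, from 0 to 87. A call has 1 to 10 rows; each row shifts and turns the commanded pose from where the row before left it, along the tool's axes as they then stand; what a row does not reach is not made up. A row lasts 1/8 s, in which the tool goes at most 62.5 mm and 10.7 degrees, less where a joint would pass 70% of its speed; a pose out of reach is approached as far as the arm can. A call with a gripper value outside its range is refused whole. The fingers move at their own pace and stop on an object; the grip force is fixed at half the most. Time passes only in rows, so rows that do not move let the fingers close. It gives the time, the measured TCP pose, the force, the opening and the grip force at its end, in the units of the state.
- sense(): the state, without advancing time (a new reading comes with each control period).
- capture(name): name is "side" or "top"; returns a dict with "img" (384x512x3 uint8, red, green, blue), "fx", "fy", "cx", "cy" (pixels), "world_to_cam" (4x4, takes a point from world to camera coordinates). Camera axes: x right, y up, looking along -z (the intrinsics and any distortion apply to the point x, -y, -z); pixel columns grow to the right and rows downward; lengths in m; the calibration is good to about 2 mm. A picture is of the moment at which its call begins. There is no depth.
- finish_job(): hands the job in; it is judged then, once.
Trained networks look in the newest picture that a camera, given by its name, has taken for a name from the list of things; names that differ only in an ending like _2 or _b are one class to them, and where a whole thing is asked for, a point or a joint stands for the part that bears it (a point fixed in the world has none). Each returns a list of dicts, best first, with "score" (0 to 1); they miss things now and then, are a little off and sometimes report something else, mostly with a low value. They report only what shows in the picture. A call takes as long as a camera call.
- silhouettes(camera, label): "mask" (384x512 bool, what is visible of it) and "point" ([column, row] in pixels, amid what is visible of it).
- landmark_of(camera, label): "point" ([column, row] in pixels: a listed point, or the origin of a listed thing).
The state is a dict: "time_s": time; "joints": joint angles; "joint_velocities": joint speeds; "effort": joint torques, N m; "tcp_pos": TCP position; "ee_rot": TCP orientation; "wrist_force": force on the tool from outside, world axes, zero at the start; "moment": the same for the moment, N m; "gripper_width": opening from 0.0 (shut) to 1.0 (fully open); "gripper_force": force on a finger pad.
Only numpy, scipy, OpenCV 4.12 (cv2) and the standard library are available. Lean on these libraries where they do the work, as an engineer would, in place of code of your own. Each camera call takes 0.05 s, during which the arm holds its last target. There are 200 camera calls.

## Working session

There is one attempt and no reset: what is moved stays moved. The work goes in short steps, Python scripts to look and compute and a tool call to move; the robot and the scene stay as the last step left them, time stands still between calls to the robot, and variables do not carry over. Pictures are saved under pics/ and viewed, at most 10 in all, crops included, and the job is handed in when it is done.

Besides the shell and the picture viewer there is one more tool, called after ">>>" as name(argument=value, ...), one argument or row to a line, values as JSON. step_arm: Moves the arm, as the interface text tells. Its arguments: {"type":"object","properties":{"linear":{"type":"array"},"delta_rot":{"type":"array"},"grip":{"type":"array"}},"required":["linear","delta_rot","grip"]}

```bash
mkdir -p pics; cat > h.py <<'E'
import numpy as np,cv2
from station import *
def ray(c,p):
    W=np.array(c["world_to_cam"]);R=W[:3,:3];t=W[:3,3]
    d=np.array([(p[0]-c["cx"])/c["fx"],-(p[1]-c["cy"])/c["fy"],-1.0])
    return -R.T@t,R.T@d
def atz(c,p,z):
    o,d=ray(c,p);return o+d*(z-o[2])/d[2]
def proj(c,P):
    W=np.array(c["world_to_cam"]);q=W[:3,:3]@np.array(P)+W[:3,3]
    return np.array([c["cx"]+c["fx"]*q[0]/-q[2],c["cy"]-c["fy"]*q[1]/-q[2]])
def tri(l):
    A=0;b=0
    for c,p in l:
        o,d=ray(c,p);d=d/np.linalg.norm(d);M=np.eye(3)-np.outer(d,d);A=A+M;b=b+M@o
    return np.linalg.solve(A,b)
E
python3 - <<'E'
from h import *
np.set_printoptions(precision=4,suppress=True)
s=sense();print(s["time_s"],s["tcp_pos"],s["ee_rot"],s["wrist_force"])
for n in("side","top"):
    c=capture(n);cv2.imwrite(f"pics/{n}0.png",cv2.cvtColor(c["img"],cv2.COLOR_RGB2BGR))
    print(n,c["fx"],c.keys(),ray(c,(256,192)))
    for l in("leg_grip_mid","leg_axis","stand"):
        for r in landmark_of(n,l)[:3]: print(l,r["score"],r["point"],atz(c,r["point"],0 if l=="stand" else .14))
    for l in ("leg_foot","set_leg_crank","leg_grip_mid"):
        for r in silhouettes(n,l)[:3]: print(l,r["score"],r["point"],r["mask"].sum())
E
```

```text
0.0 [ 0.2087 -0.5885  0.2214] [[-0.9425 -0.3341 -0.0008]
 [-0.3341  0.9425  0.002 ]
 [ 0.0001  0.0022 -1.    ]] [-0.6508 -0.3395  0.2123]
side 418.29345523892755 dict_keys(['img', 'fx', 'fy', 'cx', 'cy', 'world_to_cam']) (array([0.5858, 0.1639, 0.858 ]), array([-0.0843, -0.4739, -0.8766]))
leg_grip_mid 0.6 [287.3, 170.9] [ 0.447 -0.263  0.14 ]
leg_axis 0.84 [270.4, 152.9] [ 0.4734 -0.3109  0.14  ]
stand 0.92 [205.6, 182.2] [ 0.6173 -0.3433  0.    ]
leg_foot 0.61 [276.4, 187.1] 55
set_leg_crank 0.78 [228.1, 226.2] 425
top 360.86141257841234 dict_keys(['img', 'fx', 'fy', 'cx', 'cy', 'world_to_cam']) (array([ 0.3945, -0.2461,  0.9577]), array([ 0.138 ,  0.0273, -0.9901]))
leg_grip_mid 0.38 [275.6, 219.9] [ 0.4452 -0.2687  0.14  ]
leg_axis 0.74 [293.8, 213.5] [ 0.4602 -0.3098  0.14  ]
stand 0.68 [303.8, 159.8] [ 0.6173 -0.348   0.    ]
set_leg_crank 0.5 [232.4, 165.4] 271
```

```bash
python3 - <<'E'
import cv2
a=cv2.imread("pics/side0.png")[100:290,130:380];b=cv2.imread("pics/top0.png")[90:280,180:430]
cv2.imwrite("pics/c0.png",cv2.resize(cv2.hconcat([a,b])[:,:],None,fx=1.6,fy=1.6,interpolation=2))
E
```

```text
(no output)
```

View pics/c0.png

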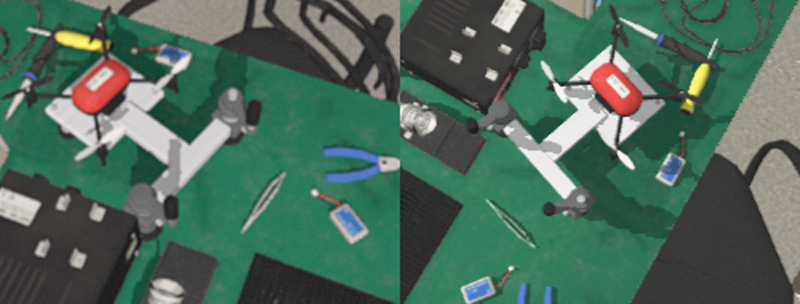

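View pics/side0.png

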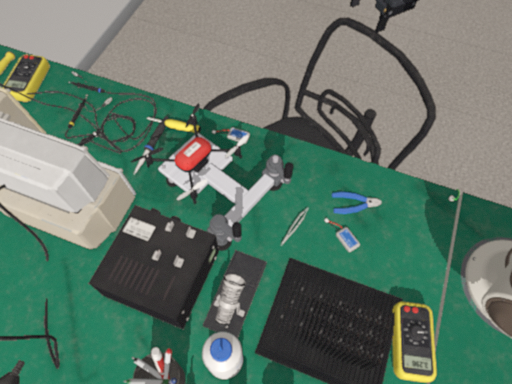

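View pics/top0.png

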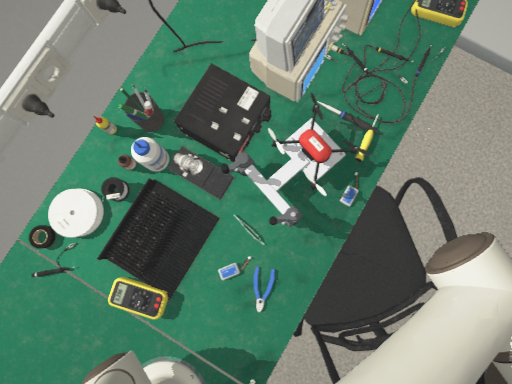

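```bash
python3 - <<'E'
import cv2
a=cv2.imread("pics/side0.png");b=cv2.imread("pics/top0.png")
f=lambda i,x,y:cv2.resize(i[y-24:y+24,x-32:x+32],None,fx=6,fy=6,interpolation=cv2.INTER_CUBIC)
cv2.imwrite("pics/z0.png",cv2.vconcat([cv2.hconcat([f(a,278,168),f(a,225,228)]),cv2.hconcat([f(b,284,214),f(b,242,166)])]))
E
```

```text
(no output)
```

View pics/z0.png

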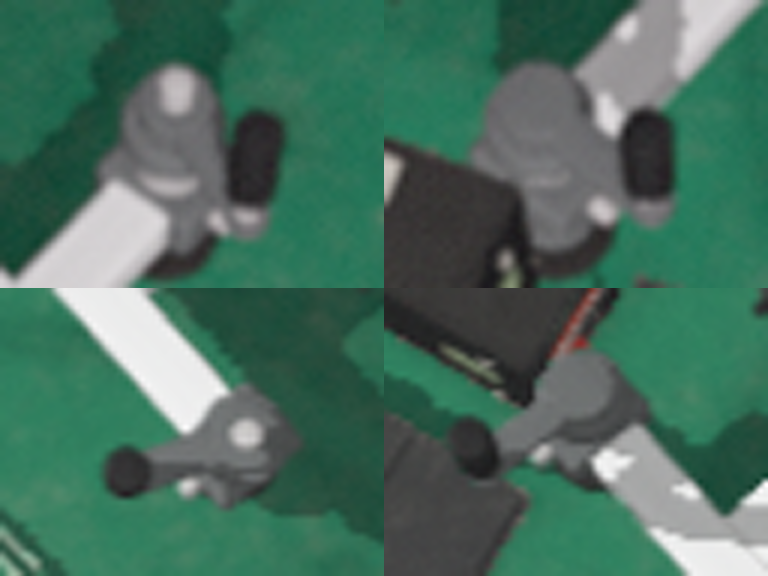

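```bash
python3 - <<'E'
from h import *
np.set_printoptions(precision=4,suppress=True)
s=capture("side");t=capture("top")
g=tri([(s,(288.7,170.3)),(t,(273.5,220.5))]);g2=tri([(s,(287.3,170.9)),(t,(275.6,219.9))])
st=tri([(s,(275.5,159)),(t,(293,214.2))]);ax=tri([(s,(270.4,152.9)),(t,(293.8,213.5))])
print(g,g2,st,ax, atz(s,(288.7,170.3),.14),atz(t,(273.5,220.5),.15))
lh=tri([(s,(219,219)),(t,(242,159))]);print("left hub",lh, np.linalg.norm(lh[:2]-st[:2]))
o=tri([(s,(205.6,182.2)),(t,(303.8,159.8))]);print(o)
for z in(.1,.12,.13):print(z,atz(s,(275.5,158.5),z),atz(t,(293,214.2),z))
E
```

```text
[ 0.4439 -0.264   0.14  ] [ 0.4455 -0.2688  0.1306] [ 0.461  -0.3101  0.1154] [ 0.4666 -0.3128  0.133 ] [ 0.4439 -0.264   0.14  ] [ 0.4432 -0.2638  0.15  ]
left hub [ 0.5935 -0.1888  0.1131] 0.17963443107817778
[ 0.6184 -0.3485 -0.0082]
0.1 [ 0.4586 -0.3214  0.1   ] [ 0.4617 -0.311   0.1   ]
0.12 [ 0.462  -0.3086  0.12  ] [ 0.4601 -0.3095  0.12  ]
0.13 [ 0.4637 -0.3022  0.13  ] [ 0.4594 -0.3087  0.13  ]
```

The raised leg is the right one: its light stem stands proud at side (275,159) and top (293,214), and its grip is at side (289,170) and top (273,220). I get the grip at (0.444, -0.264) and the axis at (0.461, -0.310).

>>> step_arm(
  linear=[
    [-33,22.7,0],
    [-33,22.7,0],
    [-33,22.7,0],
    [-33,22.7,0],
    [-33,22.7,0],
    [-33,22.7,0],
    [-33,22.7,0],
    [-33,22.7,0],
    [-33,22.7,0],
    [-33,22.7,0],
  ],
  delta_rot=[
    [0,0,0],
    [0,0,0],
    [0,0,0],
    [0,0,0],
    [0,0,0],
    [0,0,0],
    [0,0,0],
    [0,0,0],
    [0,0,0],
    [0,0,0],
  ],
  grip=[40,40,40,40,40,40,40,40,40,40],
)

```text
time_s: 2.05
tcp_pos: [0.4448, -0.2636, 0.2228]
ee_rot: [[-0.942, -0.334, 0.001], [-0.334, 0.942, -0.0], [-0.001, -0.0, -1.0]]
wrist_force: [0.7, -1.2, 0.1]
gripper_width: 0.461
gripper_force: 0.0
```

>>> step_arm(
  linear=[
    [0,0,20],
    [0,0,20],
    [0,0,0],
  ],
  delta_rot=[
    [0,0,0],
    [0,0,0],
    [0,0,0],
  ],
  grip=[40,40,40],
)

```text
time_s: 2.42
tcp_pos: [0.4431, -0.2643, 0.1813]
ee_rot: [[-0.942, -0.334, -0.003], [-0.334, 0.942, 0.001], [0.003, 0.002, -1.0]]
wrist_force: [-1.0, 0.2, -0.1]
gripper_width: 0.459
gripper_force: 0.0
```

```bash
python3 - <<'E'
from h import *
np.set_printoptions(precision=4,suppress=True)
q=sense();print(q["time_s"],q["tcp_pos"],q["ee_rot"],q["wrist_force"])
L=[]
for n in("side","top"):
    c=capture(n);i=cv2.cvtColor(c["img"],cv2.COLOR_RGB2BGR)
    x,y=proj(c,(.444,-.264,.15)).astype(int)
    print(n,proj(c,q["tcp_pos"]),proj(c,(.444,-.264,.161)),x,y)
    L.append(cv2.resize(i[y-45:y+45,x-32:x+32],None,fx=6,fy=6,interpolation=cv2.INTER_CUBIC))
cv2.imwrite("pics/z1.png",cv2.hconcat(L))
E
```

```text
2.425 [ 0.4431 -0.2643  0.1813] [[-0.9424 -0.3344 -0.0033]
 [-0.3344  0.9424  0.001 ]
 [ 0.0028  0.0021 -1.    ]] [-1.0141  0.2373 -0.0692]
side [290.8019 158.8504] [289.5256 164.7177] 289 167
top [274.0993 219.6654] [273.7231 219.8528] 273 220
```

View pics/z1.png

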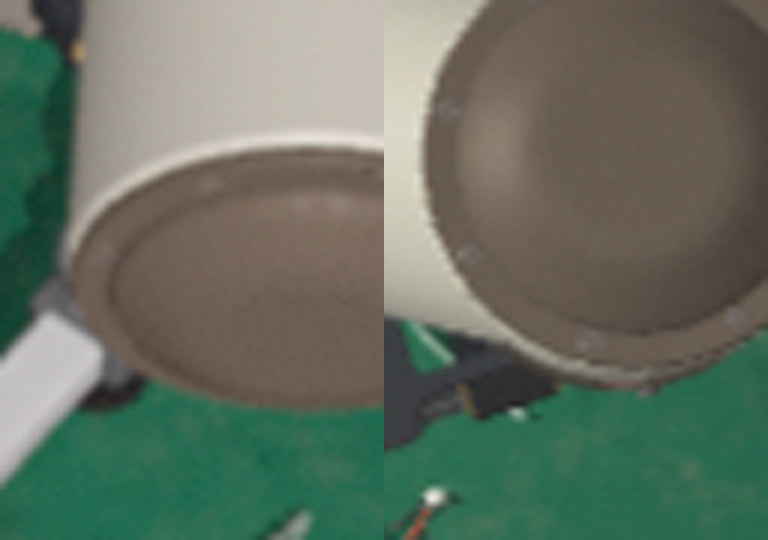

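The arm's elbow hides the grip in both views, and the fit is well within the opening, so I'll go down by feel.

>>> step_arm(
  linear=[
    [0,0,11],
    [0,0,11],
    [0,0,11],
    [0,0,11],
    [0,0,11],
    [0,0,0],
  ],
  delta_rot=[
    [0,0,0],
    [0,0,0],
    [0,0,0],
    [0,0,0],
    [0,0,0],
    [0,0,0],
  ],
  grip=[40,40,40,40,40,40],
)

```text
time_s: 3.28
tcp_pos: [0.4434, -0.2646, 0.1264]
ee_rot: [[-0.943, -0.334, -0.002], [-0.334, 0.943, 0.001], [0.002, 0.001, -1.0]]
wrist_force: [0.7, 0.4, 0.2]
gripper_width: 0.458
gripper_force: 0.0
```

>>> step_arm(
  linear=[
    [0,0,0],
    [0,0,0],
    [0,0,0],
    [0,0,0],
    [0,0,0],
    [0,0,0],
  ],
  delta_rot=[
    [0,0,0],
    [0,0,0],
    [0,0,0],
    [0,0,0],
    [0,0,0],
    [0,0,0],
  ],
  grip=[12,12,12,12,12,12],
)

```text
time_s: 4.03
tcp_pos: [0.4421, -0.2626, 0.1278]
ee_rot: [[-0.943, -0.334, -0.004], [-0.334, 0.943, 0.004], [0.002, 0.005, -1.0]]
wrist_force: [-4.0, 9.0, 6.4]
gripper_width: 0.198
gripper_force: 30.0
```

```bash
python3 - <<'E'
import numpy as np
a=np.radians(2.3-6*np.arange(0,33));P=50*np.c_[np.sin(a),np.cos(a)]
for k,d in enumerate(np.diff(P,axis=0)):print(k+1,d.round(1),end='; ')
E
```

```text
1 [-5.2 -0.1]; 2 [-5.2 -0.6]; 3 [-5.1 -1.2]; 4 [-5.  -1.7]; 5 [-4.8 -2.2]; 6 [-4.5 -2.7]; 7 [-4.2 -3.1]; 8 [-3.8 -3.5]; 9 [-3.5 -3.9]; 10 [-3.  -4.3]; 11 [-2.6 -4.6]; 12 [-2.1 -4.8]; 13 [-1.6 -5. ]; 14 [-1.  -5.1]; 15 [-0.5 -5.2]; 16 [ 0.1 -5.2]; 17 [ 0.6 -5.2]; 18 [ 1.2 -5.1]; 19 [ 1.7 -5. ]; 20 [ 2.2 -4.8]; 21 [ 2.7 -4.5]; 22 [ 3.1 -4.2]; 23 [ 3.5 -3.8]; 24 [ 3.9 -3.5]; 25 [ 4.3 -3. ]; 26 [ 4.6 -2.6]; 27 [ 4.8 -2.1]; 28 [ 5.  -1.6]; 29 [ 5.1 -1. ]; 30 [ 5.2 -0.5]; 31 [5.2 0.1]; 32 [5.2 0.6];
```

>>> step_arm(
  linear=[
    [0,2.2,0],
    [0,0,0],
  ],
  delta_rot=[
    [0,0,0],
    [0,0,0],
  ],
  grip=[12,12],
)

```text
time_s: 4.28
tcp_pos: [0.4422, -0.2624, 0.1278]
ee_rot: [[-0.942, -0.334, -0.002], [-0.334, 0.942, 0.001], [0.002, 0.001, -1.0]]
wrist_force: [-4.4, 2.0, 5.4]
gripper_width: 0.2
gripper_force: 30.0
```

>>> step_arm(
  linear=[
    [-5.2,-0.1,-1],
    [-5.2,-0.6,0],
    [-5.1,-1.2,0],
    [-5,-1.7,0],
  ],
  delta_rot=[
    [0,0,0],
    [0,0,0],
    [0,0,0],
    [0,0,0],
  ],
  grip=[12,12,12,12],
)

```text
time_s: 4.78
tcp_pos: [0.4637, -0.2596, 0.128]
ee_rot: [[-0.943, -0.334, -0.002], [-0.334, 0.943, -0.0], [0.002, 0.0, -1.0]]
wrist_force: [-5.1, -4.3, -3.5]
gripper_width: 0.196
gripper_force: 30.0
```

>>> step_arm(
  linear=[
    [-4.8,-2.5,-0.5],
    [-4.5,-2.9,0],
    [-4.2,-3.2,0],
    [-3.8,-3.5,0],
    [-3.5,-3.9,0],
    [-3.0,-4.3,0],
  ],
  delta_rot=[
    [0,0,0],
    [0,0,0],
    [0,0,0],
    [0,0,0],
    [0,0,0],
    [0,0,0],
  ],
  grip=[12,12,12,12,12,12],
)

```text
time_s: 5.52
tcp_pos: [0.4909, -0.2708, 0.1279]
ee_rot: [[-0.943, -0.334, -0.006], [-0.334, 0.943, 0.001], [0.006, 0.003, -1.0]]
wrist_force: [-8.2, -3.6, -1.3]
gripper_width: 0.198
gripper_force: 30.0
```

>>> step_arm(
  linear=[
    [-1.9,-5.1,0],
    [-1.5,-5.0,0],
    [-1.6,-5.0,0],
    [-1.0,-5.1,0],
    [-0.5,-5.2,0],
    [0.1,-5.2,0],
  ],
  delta_rot=[
    [0,0,0],
    [0,0,0],
    [0,0,0],
    [0,0,0],
    [0,0,0],
    [0,0,0],
  ],
  grip=[12,12,12,12,12,12],
)

```text
time_s: 6.28
tcp_pos: [0.5073, -0.2962, 0.1279]
ee_rot: [[-0.943, -0.334, -0.006], [-0.334, 0.943, 0.003], [0.005, 0.005, -1.0]]
wrist_force: [-7.4, 2.1, 0.3]
gripper_width: 0.2
gripper_force: 30.0
```

>>> step_arm(
  linear=[
    [1.6,-5.1,0],
    [1.2,-5.1,0],
    [1.7,-5.0,0],
  ],
  delta_rot=[
    [0,0,0],
    [0,0,0],
    [0,0,0],
  ],
  grip=[12,12,12],
)

```text
time_s: 6.65
tcp_pos: [0.509, -0.3116, 0.1279]
ee_rot: [[-0.943, -0.334, -0.004], [-0.334, 0.943, 0.003], [0.003, 0.004, -1.0]]
wrist_force: [-6.3, 4.3, -0.2]
gripper_width: 0.196
gripper_force: 30.0
```

>>> step_arm(
  linear=[
    [3.0,-4.5,0],
    [2.8,-4.5,0],
    [3.1,-4.2,0],
  ],
  delta_rot=[
    [0,0,0],
    [0,0,0],
    [0,0,0],
  ],
  grip=[12,12,12],
)

```text
time_s: 7.02
tcp_pos: [0.506, -0.3267, 0.128]
ee_rot: [[-0.943, -0.334, -0.002], [-0.334, 0.943, 0.003], [0.001, 0.004, -1.0]]
wrist_force: [-4.2, 5.8, -1.5]
gripper_width: 0.197
gripper_force: 30.0
```

>>> step_arm(
  linear=[
    [4.1,-3.3,0],
    [3.9,-3.5,0],
  ],
  delta_rot=[
    [0,0,0],
    [0,0,0],
  ],
  grip=[12,12],
)

```text
time_s: 7.28
tcp_pos: [0.5017, -0.3356, 0.128]
ee_rot: [[-0.943, -0.334, 0.0], [-0.334, 0.943, 0.003], [-0.001, 0.003, -1.0]]
wrist_force: [-1.4, 6.9, -1.7]
gripper_width: 0.193
gripper_force: 30.0
```

>>> step_arm(
  linear=[
    [4.6,-2.7,0],
    [4.6,-2.5,0],
    [0,0,0],
  ],
  delta_rot=[
    [0,0,0],
    [0,0,0],
    [0,0,0],
  ],
  grip=[12,12,12],
)

```text
time_s: 7.65
tcp_pos: [0.4956, -0.3436, 0.128]
ee_rot: [[-0.943, -0.334, 0.002], [-0.334, 0.943, 0.003], [-0.003, 0.002, -1.0]]
wrist_force: [-0.7, 5.5, -2.7]
gripper_width: 0.2
gripper_force: 30.0
```

>>> step_arm(
  linear=[
    [4.9,-2.0,0],
    [5.0,-1.5,0],
  ],
  delta_rot=[
    [0,0,0],
    [0,0,0],
  ],
  grip=[12,12],
)

```text
time_s: 7.9
tcp_pos: [0.4888, -0.3497, 0.128]
ee_rot: [[-0.942, -0.335, 0.005], [-0.335, 0.942, 0.003], [-0.006, 0.001, -1.0]]
wrist_force: [3.2, 8.8, -3.9]
gripper_width: 0.194
gripper_force: 30.0
```

>>> step_arm(
  linear=[
    [5.1,-0.9,0],
    [0,0,0],
    [0,0,0],
  ],
  delta_rot=[
    [0,0,0],
    [0,0,0],
    [0,0,0],
  ],
  grip=[12,12,12],
)

```text
time_s: 8.28
tcp_pos: [0.4845, -0.3526, 0.1281]
ee_rot: [[-0.942, -0.335, 0.005], [-0.335, 0.942, 0.002], [-0.006, 0.0, -1.0]]
wrist_force: [3.3, 6.7, -4.0]
gripper_width: 0.197
gripper_force: 30.0
```

>>> step_arm(
  linear=[
    [0,0,0],
    [0,0,0],
    [0,0,0],
    [0,0,-5],
    [0,0,-15],
    [0,0,-25],
    [0,0,-30],
    [0,0,-30],
    [0,0,0],
  ],
  delta_rot=[
    [0,0,0],
    [0,0,0],
    [0,0,0],
    [0,0,0],
    [0,0,0],
    [0,0,0],
    [0,0,0],
    [0,0,0],
    [0,0,0],
  ],
  grip=[36,36,36,36,36,36,36,36,36],
)

```text
time_s: 9.4
tcp_pos: [0.4828, -0.3556, 0.2384]
ee_rot: [[-0.942, -0.334, 0.007], [-0.334, 0.942, -0.004], [-0.006, -0.006, -1.0]]
wrist_force: [-0.3, -0.3, 0.2]
gripper_width: 0.415
gripper_force: 0.0
```

>>> step_arm(
  linear=[
    [35,-22,0],
    [35,-22,0],
    [35,-22,0],
    [35,-22,0],
    [35,-22,0],
    [35,-22,0],
    [35,-22,0],
    [0,0,0],
  ],
  delta_rot=[
    [0,0,0],
    [0,0,0],
    [0,0,0],
    [0,0,0],
    [0,0,0],
    [0,0,0],
    [0,0,0],
    [0,0,0],
  ],
  grip=[36,36,36,36,36,36,36,36],
)

```text
time_s: 10.4
tcp_pos: [0.2997, -0.5831, 0.2331]
ee_rot: [[-0.944, -0.33, -0.001], [-0.33, 0.944, 0.001], [0.001, 0.001, -1.0]]
wrist_force: [-0.1, 0.2, -0.8]
gripper_width: 0.411
gripper_force: 0.0
```

```bash
python3 - <<'E'
from h import *
q=sense();print(q["time_s"],q["tcp_pos"],q["wrist_force"])
L=[]
for n in("side","top"):
    c=capture(n);i=cv2.cvtColor(c["img"],cv2.COLOR_RGB2BGR)
    x,y=proj(c,(.4845,-.3526,.14)).astype(int);print(n,x,y)
    L.append(cv2.resize(i[y-40:y+40,x-32:x+32],None,fx=6,fy=6,interpolation=cv2.INTER_CUBIC))
cv2.imwrite("pics/z2.png",cv2.hconcat(L))
E
```

```text
10.4 [ 0.2997077  -0.58309409  0.23311529] [-0.1421333   0.22192742 -0.78433082]
side 261 137
top 312 203
```

View pics/z2.png

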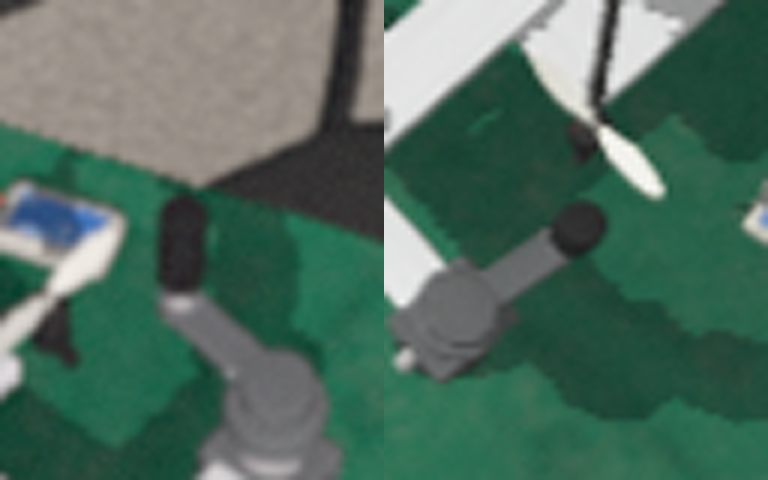

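The crank stayed where I left it: its grip is at side zoom (183,243) and top zoom (196,228), about where I let go. The stem is now sunk in the hub and the hand is clear.

```bash
python3 -c "
from station import *
print(finish_job())"
```

```text
the job is handed in; nothing more can be done
None
```

I wound the right (raised) leg's crank clockwise about 2.9 rad until the load rose from about 4 N to 7.8 N, then a last 0.1 rad; I put the sole squeeze at 4 to 5 mm. I then let go, left the other crank alone and handed the job in at about 10.5 s; it returned no verdict.

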